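Lock the packed lunchbox and seal its vent

TASK

The packed lunchbox is shut but not locked: press its wide latch down flat until it is fully home, then press the narrow latch at the other end fully home, and only after both press the round vent plug in the middle of the lid all the way in, so that trapped air could get out while the lid was being locked. Do it with the fingers from above where the box stands: do not lift, tip or shove the lunchbox, and leave the other things on the worktop where they are.

Things in the scene. Friction and masses are not known exactly. Their poses are not given: they have to be found in the camera images.
- lunchbox: Loose red plastic lunchbox, 190 x 130 mm and 68 mm high to the flat top of its lid, about 0.9 kg. Origin: centre of its underside; x along its length, wide latch at the +x end, narrow latch at the -x end, vent plug in the middle; z up. It may stand at any yaw.
- wide_latch (a joint): Hinge of the wide latch, rad: 0 = fully raised (about 24 degrees up), 0.42 = pressed down flat, fully home against its stop. Starts 0 to 0.08. Stiff friction hinge, stays where it is left; about 4 to 5 N on its outer part press it down.
- wide_latch_pad (a point): Middle of the upper face of the wide latch, 30 mm out from its hinge; the place to press. The latch is a white plastic flap 70 mm wide, 44 mm long and 4 mm thick, hinged across the lid 55 mm from the middle of the box, its free outer end standing up to 21 mm above the lid, with a lip that hooks down over the end of the box. This point stands about 16 mm above the lid when raised and 4.5 mm above it when home, then 85 mm from the middle of the box (along +x of the box).
- narrow_latch (a joint): Hinge of the narrow latch, same values and stiffness as the wide one: 0 = raised, 0.42 = fully home.
- narrow_latch_pad (a point): Middle of the upper face of the narrow latch, 30 mm out from its hinge; the place to press. Same white flap but only 30 mm wide, at the other end of the lid; 4.5 mm above the lid when home, then 85 mm from the middle of the box (along -x of the box).
- vent (a joint): Travel of the vent plug, m: 0 = standing up, 0.007 = pushed in, fully home against its stop. Starts 0 to 0.001. Stays where it is left; about 4 N push it in.
- vent_top (a point): Centre of the top of the round white vent plug, 26 mm in diameter, in the middle of the lid. It stands 10 mm above the lid when up, 3 mm above it when home, and moves straight down.
- jam_jar: Small glass jam jar with a steel lid, 48 mm in diameter, 70 mm high, standing close beside a long side of the lunchbox. Origin: centre of its underside. Leave alone.
- spurtle: Beech spurtle (porridge stick), 250 mm long, 16 mm thick, lying along the other long side of the lunchbox. Origin: underside, mid-length; x along it. Leave alone.
- big_tin: Round aluminium cake tin, 180 mm in diameter, 60 mm high, the lower of the stack at the left. Origin: centre of its underside. Leave alone.
- small_tin: Round aluminium cake tin, 154 mm in diameter, 50 mm high, standing on the big one. Origin: centre of its underside. Leave alone.
- funnel: Grey silicone funnel standing mouth down, 104 mm in diameter, 95 mm high, at the right. Origin: centre of its underside. Leave alone.
- mug: White mug, 80 mm in diameter, 90 mm high, at the right. Origin: centre of its underside. Leave alone.
Not all that is in view belongs to the job. Of the things shaped like the lunchbox, the red one is meant.

How it is judged:
By the outcome, as a careful person would: the job done as asked, in the order asked, and still so for the second after the job is handed in, with the robot touching nothing.
It also fails if it takes over 35 s, if anything falls off the work surface, if the arm or the gripper's body presses on something with over 40 N, if the wrist force passes 120 N, or if a joint passes its speed limit or range.

ROBOT

A 6-joint arm with a two-finger parallel gripper is mounted at the origin on the work surface. World frame = base frame: x ahead of the robot, y to its left, z up, the work surface at z = 0. Lengths are in mm, angles in rad, forces in N, time in s.
With the tool pointing down it reaches from about 300 to 875 mm from the base axis. Payload 4.2 kg.
Tool frame: the origin (TCP) lies between the finger pads; the fingertips stand 22 mm ahead of it and the grasp point (between the pads) lies 3 mm ahead of it; z points along the fingers, x is the direction in which the jaws open and shut, and the axes are right-handed (so a half turn about z gives the same grasp; the last joint's range is limited). The gripper opens to 85 mm and grips with 20 to 120 N. Pads are 22 mm wide; open, the fingers measure 114 mm over their backs; the gripper's body (76 mm by 85 mm) begins 54 mm behind the grasp point. The pads swing forward as they close: fully open they stand 13 mm farther back than shut.
Start: joints at [1.177, 0.32, 1.565, -0, 1.257, -0.02], TCP at [209.967, 535.307, 253.338] pointing down, gripper open.
Joint ranges: [-3.11, 3.11], [-0.84, 2.01], [0.21, 2.61], [-1.34, 4.49], [0.05, 2.63], [-2.56, 2.56]. Speed limits (rad/s): [2.57, 2.57, 3.14, 3.14, 3.14, 3.14].

INTERFACE

Orientations are given as [roll, pitch, yaw] about the fixed x, y, z axes, in that order (R = Rz(yaw) Ry(pitch) Rx(roll)).
In Python, from rig import robot gives the robot as it stands.
- The arm moves only by the tool step_arm, never from a script. Its argument "motion" is a list of rows, each a list of 2 entries, a list of its own where there are three numbers: the shift along the tool's x, y, z in cm, then the turn about the tool's z in rad. A call has exactly 8 rows; each row shifts and turns the commanded pose from where the row before left it, along the tool's axes as they then stand; what a row does not reach is not made up. A row lasts 1/10 s, in which the tool goes at most 50 mm and 8.59 degrees, less where a joint would pass 70% of its speed; a pose out of reach is approached as far as the arm can. A call with a gripper value outside its range is refused whole. "hand" is the opening, from 0 (shut) to 1 (fully open), set as the call begins (left out, the last holds). The fingers move at their own pace and stop on an object; "newtons" is the grip in N (left out, the last holds). Time passes only in rows, so rows that do not move let the fingers close, or fill a call up. It gives the time, the measured TCP pose, the force and the opening at its end, in the units of the state.
- robot.state(): the state, without advancing time (a new reading comes with each control period).
- robot.read_camera(name): name is "side" or "top" or "wrist"; returns a dict with "frame" (400x640x3 uint8, red, green, blue), "K" (3x3 intrinsics, pixels), "D" ([k1, k2, p1, p2, k3] as OpenCV has them; the pictures are not rectified), "eye" and "orientation" of the camera in the world. Camera axes: x right, y down, z forward; pixel columns grow to the right and rows downward; lengths in mm; the calibration is good to about 2 mm. A picture is of the moment at which its call begins. There is no depth.
- robot.finish_job(): hands the job in, once; it reports no verdict.
The state is a dict: "clock": time; "joint_pos": joint angles; "dq": joint speeds; "tau": joint torques, N m; "tcp_pos": TCP position; "tool_rot": TCP orientation; "ft_force": force on the tool from outside, world axes, zero at the start; "wrist_torque": the same for the moment, N m; "finger_gap": finger opening in mm.
Only numpy, scipy, OpenCV 4.12 (cv2) and the standard library are available. Lean on these libraries where they do the work, as an engineer would, in place of code of your own. Each camera call takes 0.05 s, during which the arm holds its last target.

## Working session

There is one attempt and no reset: what is moved stays moved. The work goes in short steps, Python scripts to look and compute and a tool call to move; the robot and the scene stay as the last step left them, time stands still between calls to the robot, and variables do not carry over. Pictures are saved under pics/ and viewed, and the job is handed in when it is done.

Besides the shell and the picture viewer there is one more tool, called after "Call:" as name([rows], argument=value, ...), one row to a line, values as JSON. step_arm: Moves the arm, as the interface text tells. Its arguments: {"type":"object","properties":{"motion":{"type":"array"},"hand":{"type":"number"},"newtons":{"type":"number"}},"required":["motion"]}

```bash
mkdir -p pics; python3 - <<'E'
from rig import robot
import cv2,pickle
print(robot.state())
d={}
for n in("side","top","wrist"):
    c=robot.read_camera(n); d[n]=c
    cv2.imwrite(f"pics/{n}0.png",c["frame"][:,:,::-1]); print(n,c["K"],c["D"],c["eye"],c["orientation"])
pickle.dump(d,open("c0.pkl","wb"))
E
```

```text
{'clock': 0.0, 'joint_pos': array([ 1.17696736e+00,  3.20270204e-01,  1.56566974e+00,  1.66284114e-05,
        1.25740045e+00, -2.00073771e-02]), 'dq': array([ 0.00113032, -0.00015373,  0.00034089,  0.00040543,  0.00079474,
       -0.00040467]), 'tau': array([ 5.62873665e-04, -4.15527034e+01, -2.34151965e+01,  7.49925903e-05,
        8.51797988e-03, -7.34942262e-06]), 'tcp_pos': array([209.80694947, 534.88588645, 252.49829462]), 'tool_rot': array([-3.14154188e+00,  1.74707078e-03,  1.19696964e+00]), 'ft_force': array([ 0.11998428, -0.39161527, -0.14979401]), 'wrist_torque': array([-0.01362255, -0.0161521 ,  0.00236814]), 'finger_gap': 85.23107334337104}
side [[377.61381103   0.         312.17739134]
 [  0.         377.61381103 203.02346491]
 [  0.           0.           1.        ]] [-0.07004682  0.          0.          0.          0.        ] [ 447.62813776 -792.079161    775.8174952 ] [-2.27407713  0.00804577 -0.04347236]
top [[444.45314951   0.         316.75949679]
 [  0.         444.45314951 192.06428666]
 [  0.           0.           1.        ]] [-0.04148935  0.          0.          0.          0.        ] [ 351.01012858   37.45010575 1456.39471968] [-3.05200244 -0.01825033 -1.56944396]
wrist [[340.89131929   0.         320.03824075]
 [  0.         340.89131929 198.17913259]
 [  0.           0.           1.        ]] [-0.05001376  0.          0.          0.          0.        ] [139.48671257 562.0823789  373.87168105] [2.84400557e+00 2.22303365e-03 1.19620591e+00]
```

View pics/top0.png

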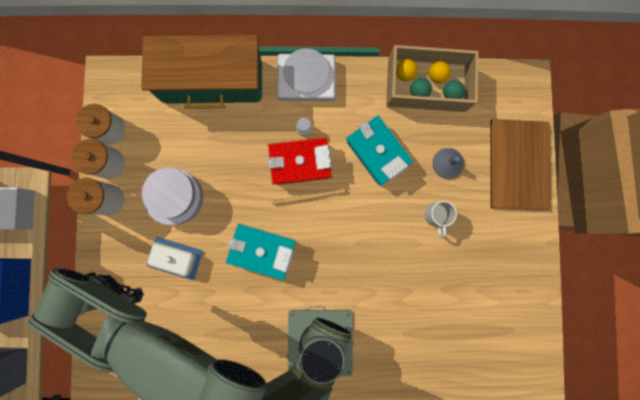

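View pics/side0.png

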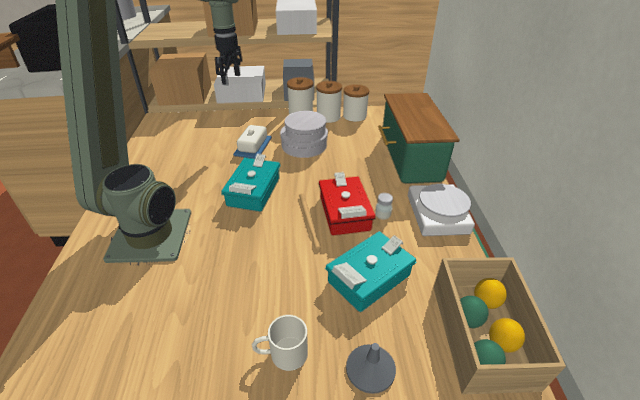

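The top view shows the red box around pixel (300,160), with the wide latch on its right (323,156), the narrow latch on its left (277,162) and the vent at (300,160). The jar is at (304,125) and the spurtle is below the box at about (312,197). Next I'll measure these.

```bash
cat > h.py <<'E'
import numpy as np,cv2
from scipy.spatial.transform import Rotation as R
def ray(c,uv):
    uv=np.array(uv,float).reshape(-1,1,2)
    n=cv2.undistortPoints(uv,np.array(c["K"]),np.array(c["D"])).reshape(-1,2)
    d=np.c_[n,np.ones(len(n))]@R.from_euler('xyz',c["orientation"]).as_matrix().T
    return np.array(c["eye"]),d
def plane(c,uv,z):
    e,d=ray(c,uv); return e+d*((z-e[2])/d[:,2])[:,None]
def tri(c1,u1,c2,u2):
    e1,d1=ray(c1,u1);e2,d2=ray(c2,u2);d1=d1[0];d2=d2[0]
    s=np.linalg.lstsq(np.c_[d1,-d2],e2-e1,rcond=None)[0]
    a=e1+s[0]*d1;b=e2+s[1]*d2
    return (a+b)/2,np.linalg.norm(a-b)
def project(c,P):
    M=R.from_euler('xyz',c["orientation"]).as_matrix().T
    return cv2.projectPoints(np.array(P,float).reshape(-1,1,3),cv2.Rodrigues(M)[0],-M@np.array(c["eye"]),np.array(c["K"]),np.array(c["D"]))[0].reshape(-1,2)
E
python3 - <<'E'
from h import *
import pickle
d=pickle.load(open("c0.pkl","rb"))
for n in("top","side"):
    c=d[n];f=c["frame"].astype(int)
    red=((f[:,:,0]>110)&(f[:,:,1]<50)&(f[:,:,2]<60)).astype(np.uint8)
    k,l,s,ce=cv2.connectedComponentsWithStats(red)
    for i in np.argsort(-s[1:,4])[:2]+1: print(n,"red",s[i],ce[i])
    i=1+np.argmax(s[1:,4]); x,y,w,h,_=s[i]
    hull=cv2.convexHull(np.argwhere(l==i)[:,::-1].astype(np.int32))
    m=np.zeros(red.shape,np.uint8);cv2.fillConvexPoly(m,hull,1)
    m=cv2.dilate(m,np.ones((3,3)))
    wh=((f.min(2)>115)&(f.max(2)-f.min(2)<45)&(m>0)).astype(np.uint8)
    k,l2,s2,ce2=cv2.connectedComponentsWithStats(wh)
    for j in range(1,k):
        if s2[j,4]>8: print(" white",s2[j],ce2[j])
    im=c["frame"][y-15:y+h+15,x-15:x+w+15,::-1]
    cv2.imwrite(f"pics/{n}crop.png",cv2.resize(im,None,fx=6,fy=6,interpolation=cv2.INTER_NEAREST)); print(x-15,y-15,im.shape)
    if n=="top":
        pts=plane(c,hull.reshape(-1,2),68)[:,:2].astype(np.float32)
        print(cv2.minAreaRect(pts))
E
```

```text
top red [ 269  138   62   46 1740] [297.41954023 161.59367816]
 white [315 145  16  24 314] [322.7133758  156.84713376]
 white [296 157   8   7  45] [299.28888889 159.86666667]
 white [269 158  15  10 129] [275.8372093  162.24031008]
254 123 (76, 92, 3)
((575.25830078125, 66.60562133789062), (129.25650024414062, 184.20790100097656), 6.951600074768066)
side red [319 177  56  46 962] [338.63409563 197.95738046]
side red [330 220  42  15 421] [350.80522565 227.17339667]
 white [335 177  12   9  86] [340.47674419 181.09302326]
 white [342 192   8   6  39] [345.53846154 194.23076923]
 white [338 206  28  13 255] [352.22745098 211.59215686]
304 162 (76, 86, 3)
```

```bash
python3 -c "
import cv2
print([cv2.imread(f'pics/{n}crop.png').shape for n in('top','side')])"
```

```text
[(456, 552, 3), (456, 516, 3)]
```

View pics/topcrop.png

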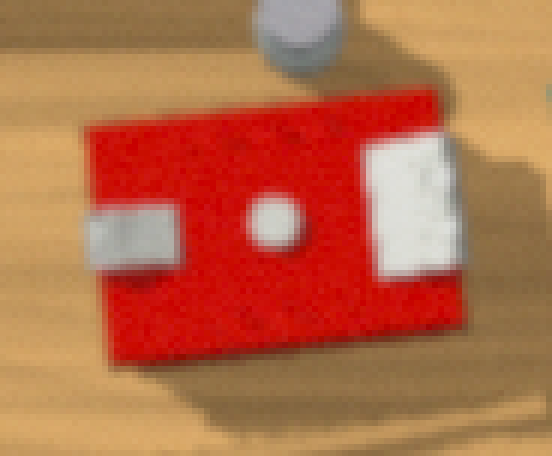

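View pics/sidecrop.png

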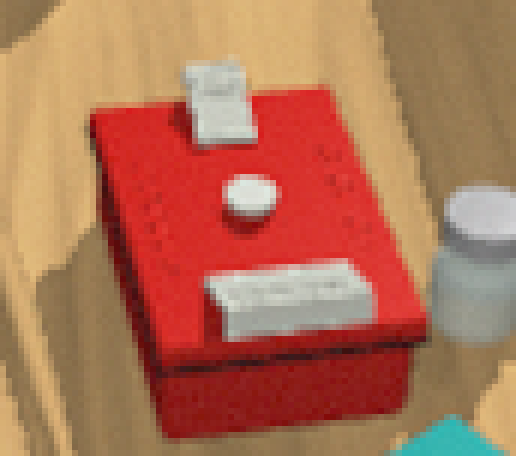

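```bash
python3 - <<'E'
from h import *
import pickle
d=pickle.load(open("c0.pkl","rb"));t,s=d["top"],d["side"]
for z,uv in((78,(299.3,159.9)),(82,(322.7,156.8)),(82,(275.8,162.2))):print(plane(t,uv,z))
print(plane(s,(345.5,193.5),78))
print(tri(t,(299.3,159.9),s,(345.5,193.5)))
# model check
for ang in (np.arctan2(-1,np.tan(np.radians(6.95))),):
  print(np.degrees(ang))
print("jar",plane(t,(304,124),70),plane(s,(385,198),70), "spurtle",plane(t,[(275,204),(349,192)],16), "mug etc",plane(t,(322,156),80))
E
```

```text
[[575.91014398  67.3108016   78.        ]]
[[585.37643929  -5.91108736  82.        ]]
[[567.71297714 140.49468295  82.        ]]
[[577.62737736  68.50959669  78.        ]]
(array([576.61408218,  67.27897299,  78.87636752]), np.float64(1.672045041250582))
-83.05
jar [[692.64024116  53.15924222  70.        ]] [[692.72264756  51.2952176   70.        ]] spurtle [[441.1986939  146.70084021  16.        ]
 [480.98358901 -93.77038073  16.        ]] mug etc [[588.24440489  -3.779139    80.        ]]
```

Call:
step_arm([
  [[0,0,0],-0.124],
  [[0,0,0],-0.124],
  [[0,0,0],-0.124],
  [[0,0,0],-0.123],
  [[-3.5,1.8,0],0],
  [[-3.5,1.8,0],0],
  [[-3.5,1.8,0],0],
  [[-3.5,1.8,0],0],
], hand=0, newtons=40)

```text
clock: 0.95
tcp_pos: [298.8, 403.7, 253.0]
tool_rot: [-3.141, 0.0, 1.693]
ft_force: [0.2, 0.0, -0.1]
finger_gap: -0.4
```

Call:
step_arm([
  [[-4.4,2.3,0],0],
  [[-4.4,2.3,0],0],
  [[-4.4,2.3,0],0],
  [[-4.4,2.3,0],0],
  [[-4.4,2.3,0],0],
  [[-4.4,2.3,0],0],
  [[-4.4,2.3,0],0],
  [[-4.4,2.3,0],0],
])

```text
clock: 1.75
tcp_pos: [524.3, 75.9, 253.2]
tool_rot: [-3.141, -0.0, 1.692]
ft_force: [0.7, 1.5, -0.3]
finger_gap: 0.1
```

Call:
step_arm([
  [[-3.3,1.7,2],0],
  [[-3.3,1.7,2],0],
  [[-3.3,1.7,2],0],
  [[0,0,3],0],
  [[0,0,2],0],
  [[0,0,0],0],
  [[0,0,0],0],
  [[0,0,0],0],
])

```text
clock: 2.55
tcp_pos: [587.0, -14.0, 144.8]
tool_rot: [3.139, 0.0, 1.692]
ft_force: [-0.7, -0.1, -0.0]
finger_gap: -0.2
```

```bash
python3 - <<'E'
from rig import robot
import cv2
print({k:v for k,v in robot.state().items() if k in("clock","tcp_pos","tool_rot","ft_force")})
for n in("side","wrist"):
    c=robot.read_camera(n); f=c["frame"][:,:,::-1]
    if n=="side": f=cv2.resize(f[130:260,270:430],None,fx=4,fy=4)
    cv2.imwrite(f"pics/{n}1.png",f)
E
```

```text
{'clock': 2.55, 'tcp_pos': array([587.02289156, -14.01364152, 144.77390396]), 'tool_rot': array([3.13886574e+00, 3.91293143e-04, 1.69246987e+00]), 'ft_force': array([-0.70375732, -0.14592029, -0.04787819])}
```

View pics/side1.png

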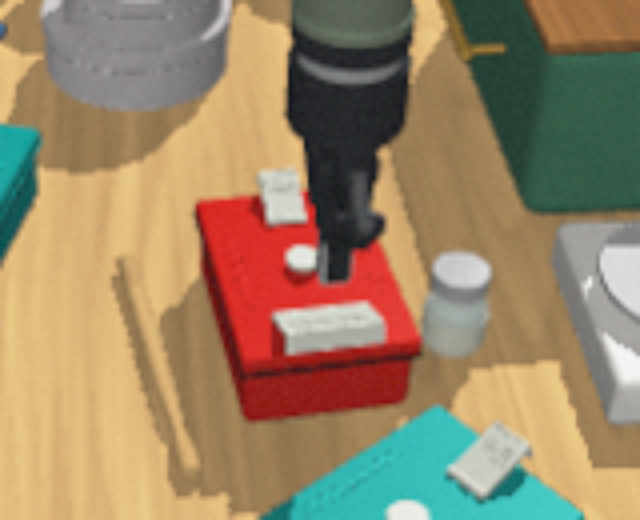

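View pics/wrist1.png

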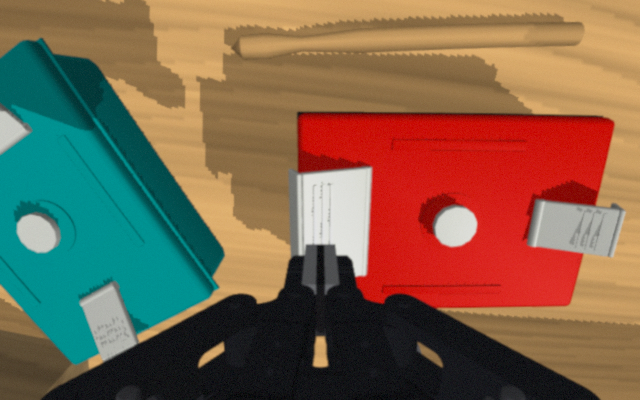

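The wrist view shows the closed tips at about (320,250), over the wide latch (292–372, 167–277). The side view agrees. Lowering now.

Call:
step_arm([
  [[-0.3,0,1.5],0],
  [[0,0,1.0],0],
  [[0,0,0.8],0],
  [[0,0,0.4],0],
  [[0,0,0.3],0],
  [[0,0,0.3],0],
  [[0,0,0],0],
  [[0,0,0],0],
])

```text
clock: 3.45
tcp_pos: [587.0, -17.1, 100.5]
tool_rot: [3.14, -0.0, 1.692]
ft_force: [0.3, -1.5, 3.2]
finger_gap: -0.4
```

Call:
step_arm([
  [[0,0,0.2],0],
  [[0,0,0.2],0],
  [[0,0,0.1],0],
  [[0,0,0.1],0],
  [[0,0,0],0],
  [[0,0,0],0],
  [[0,0,0],0],
  [[0,0,0],0],
])

```text
clock: 4.25
tcp_pos: [586.9, -17.4, 94.4]
tool_rot: [3.141, 0.0, 1.692]
ft_force: [1.8, -3.1, 5.8]
finger_gap: 0.0
```

Call:
step_arm([
  [[0,0,0.1],0],
  [[0,0,0],0],
  [[0,0,0],0],
  [[0,0,0],0],
  [[0,0,0],0],
  [[0,0,0],0],
  [[0,0,0],0],
  [[0,0,0],0],
])

```text
clock: 5.05
tcp_pos: [586.9, -17.4, 94.3]
tool_rot: [3.14, 0.0, 1.692]
ft_force: [0.5, -4.8, 9.0]
finger_gap: -0.2
```

Call:
step_arm([
  [[0,0,0.1],0],
  [[0,0,0.1],0],
  [[0,0,0.1],0],
  [[0,0,0],0],
  [[0,0,0],0],
  [[0,0,0],0],
  [[0,0,0],0],
  [[0,0,0],0],
])

```text
clock: 5.85
tcp_pos: [587.0, -17.4, 93.9]
tool_rot: [3.139, 0.001, 1.692]
ft_force: [-3.9, -3.7, 24.8]
finger_gap: -0.1
```

Call:
step_arm([
  [[0,0,-0.5],0],
  [[0,0,-2],0],
  [[0,0,-2],0],
  [[4.2,0,-2],0],
  [[4.2,0,0],0],
  [[4.2,0,0],0],
  [[4.2,0,0],0],
  [[0,0,0],0],
])

```text
clock: 6.65
tcp_pos: [564.0, 154.4, 153.9]
tool_rot: [-3.138, -0.003, 1.697]
ft_force: [0.3, -0.4, -0.9]
finger_gap: -0.2
```

```bash
python3 - <<'E'
from rig import robot
import cv2,pickle
print({k:v for k,v in robot.state().items() if k in("clock","tcp_pos","tool_rot","ft_force")})
d={}
for n in("side","wrist"):
    c=robot.read_camera(n); d[n]=c;f=c["frame"][:,:,::-1]
    if n=="side": f=cv2.resize(f[130:260,270:430],None,fx=4,fy=4)
    cv2.imwrite(f"pics/{n}2.png",f)
pickle.dump(d,open("c2.pkl","wb"))
E
```

```text
{'clock': 6.65, 'tcp_pos': array([563.95411536, 154.39906894, 153.94978874]), 'tool_rot': array([-3.13764226e+00, -2.83398209e-03,  1.69666142e+00]), 'ft_force': array([ 0.2781698 , -0.39514315, -0.86503161])}
```

View pics/side2.png

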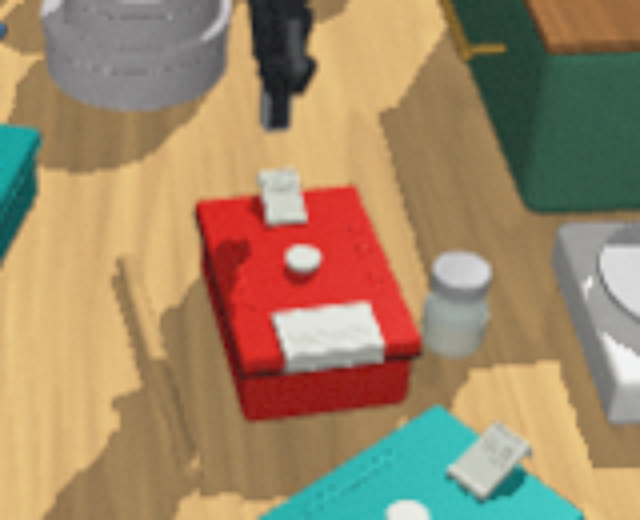

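View pics/wrist2.png

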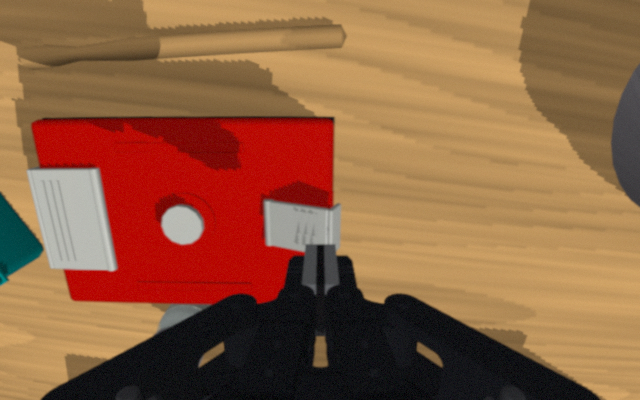

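The wide latch now lies flat, at (68,218) in the wrist view, and the box hasn't moved. The tips are near the narrow latch's outer end at (320,245). I'll check their position.

```bash
python3 - <<'E'
from h import *
import pickle
d=pickle.load(open("c2.pkl","rb"));c=d["wrist"]
print(plane(c,[(183,225)],78), plane(c,[(68,219)],72.5),plane(c,[(34,120),(333,118)],68))
print(plane(c,[(303,225)],84))
E
```

```text
[[577.06088338  67.03473709  78.        ]] [[585.18254112 -11.45372016  72.5       ]] [[523.8458299  -31.47417285  68.        ]
 [501.62032042 151.76668155  68.        ]]
[[565.25662841 141.6015002   84.        ]]
```

Call:
step_arm([
  [[0,0,0],0],
  [[0,0,1.6],0],
  [[0,0,1.6],0],
  [[0,0,1.0],0],
  [[0,0,0.5],0],
  [[0,0,0.4],0],
  [[0,0,0.3],0],
  [[0,0,0.2],0],
])

```text
clock: 7.55
tcp_pos: [566.7, 149.9, 100.0]
tool_rot: [3.14, -0.001, 1.692]
ft_force: [-0.7, 2.4, 5.0]
finger_gap: 0.2
```

Call:
step_arm([
  [[0,0,0.2],0],
  [[0,0,0.2],0],
  [[0,0,0.1],0],
  [[0,0,0.1],0],
  [[0,0,0],0],
  [[0,0,0],0],
  [[0,0,0],0],
  [[0,0,0],0],
])

```text
clock: 8.35
tcp_pos: [566.8, 150.1, 94.4]
tool_rot: [3.14, -0.001, 1.692]
ft_force: [-1.5, 3.3, 8.7]
finger_gap: 0.2
```

Call:
step_arm([
  [[0,0,0.1],0],
  [[0,0,0.1],0],
  [[0,0,0.1],0],
  [[0,0,0],0],
  [[0,0,0],0],
  [[0,0,0],0],
  [[0,0,0],0],
  [[0,0,0],0],
])

```text
clock: 9.15
tcp_pos: [566.9, 150.1, 93.9]
tool_rot: [3.138, -0.001, 1.692]
ft_force: [-5.5, 2.5, 24.3]
finger_gap: 0.1
```

Call:
step_arm([
  [[0,0,-0.5],0],
  [[0,0,-2],0],
  [[0,0,-2],0],
  [[0,0,-2],0],
  [[-3,0,0],0],
  [[-3,0,0],0],
  [[-2.3,0,0],0],
  [[0,0,0],0],
])

```text
clock: 9.95
tcp_pos: [576.0, 64.2, 154.3]
tool_rot: [-3.14, 0.002, 1.689]
ft_force: [-0.5, 0.3, 0.5]
finger_gap: 0.1
```

```bash
python3 - <<'E'
from rig import robot
import cv2,pickle
print({k:v for k,v in robot.state().items() if k in("clock","tcp_pos","tool_rot","ft_force")})
d={}
for n in("side","wrist"):
    c=robot.read_camera(n); d[n]=c;f=c["frame"][:,:,::-1]
    if n=="side": f=cv2.resize(f[130:260,270:430],None,fx=4,fy=4)
    cv2.imwrite(f"pics/{n}3.png",f)
pickle.dump(d,open("c3.pkl","wb"))
E
```

```text
{'clock': 9.95, 'tcp_pos': array([575.99741308,  64.17838233, 154.32386156]), 'tool_rot': array([-3.13964523e+00,  1.83843943e-03,  1.68933970e+00]), 'ft_force': array([-0.53131708,  0.31483199,  0.48224989])}
```

View pics/side3.png

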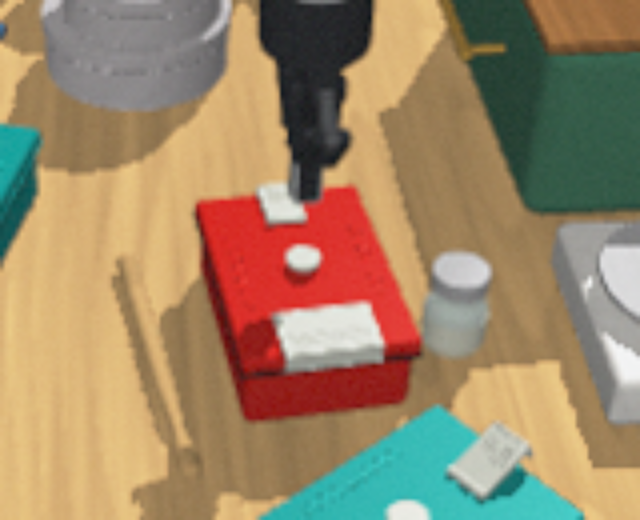

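View pics/wrist3.png

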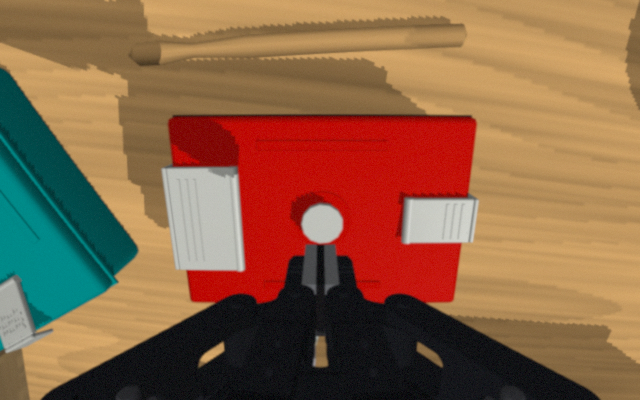

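Both latches are flat and the vent is still up, at (322,223) in the wrist view and in line with the tips. I'll press the vent.

Call:
step_arm([
  [[0,0,0],0],
  [[0,0,1.6],0],
  [[0,0,1.6],0],
  [[0,0,1.0],0],
  [[0,0,0.6],0],
  [[0,0,0.4],0],
  [[0,0,0.2],0],
  [[0,0,0.2],0],
])

```text
clock: 10.85
tcp_pos: [576.6, 67.3, 99.6]
tool_rot: [3.141, -0.0, 1.692]
ft_force: [0.7, -0.1, 0.2]
finger_gap: -0.0
```

Call:
step_arm([
  [[0,0,0.2],0],
  [[0,0,0.2],0],
  [[0,0,0.2],0],
  [[0,0,0.1],0],
  [[0,0,0],0],
  [[0,0,0],0],
  [[0,0,0],0],
  [[0,0,0],0],
])

```text
clock: 11.65
tcp_pos: [576.7, 67.2, 93.0]
tool_rot: [3.14, -0.0, 1.692]
ft_force: [-1.0, 0.5, 5.8]
finger_gap: 0.3
```

Call:
step_arm([
  [[0,0,0.1],0],
  [[0,0,0.1],0],
  [[0,0,0.1],0],
  [[0,0,0],0],
  [[0,0,0],0],
  [[0,0,0],0],
  [[0,0,0],0],
  [[0,0,0],0],
])

```text
clock: 12.45
tcp_pos: [576.7, 67.3, 92.9]
tool_rot: [3.139, -0.0, 1.692]
ft_force: [-5.7, -0.7, 22.8]
finger_gap: 0.1
```

Hard stop at the expected height, so I'm backing off to check.

Call:
step_arm([
  [[0,0,-0.5],0],
  [[0,0,-2],0],
  [[0,0,-3],0],
  [[0,0,-3],0],
  [[0,0,-3],0],
  [[0,0,-1],0],
  [[0,0,0],0],
  [[0,0,0],0],
])

```text
clock: 13.25
tcp_pos: [575.5, 67.1, 212.6]
tool_rot: [-3.139, -0.0, 1.692]
ft_force: [-0.7, 0.4, 0.5]
finger_gap: -0.2
```

```bash
python3 - <<'E'
from rig import robot
from h import *
import cv2,pickle
d0=pickle.load(open("c0.pkl","rb"))
print({k:v for k,v in robot.state().items() if k in("clock","tcp_pos","tool_rot","ft_force")})
for n in("side","wrist"):
    c=robot.read_camera(n); f=c["frame"][:,:,::-1]
    if n=="wrist": print(plane(c,[(322,223)],71))
    if n=="side":
        f=cv2.resize(f[130:260,270:430],None,fx=4,fy=4)
    cv2.imwrite(f"pics/{n}4.png",f)
E
```

```text
{'clock': 13.25, 'tcp_pos': array([575.46128568,  67.06414076, 212.62808687]), 'tool_rot': array([-3.13887963e+00, -9.76015501e-05,  1.69203211e+00]), 'ft_force': array([-0.71093589,  0.39416221,  0.54268685])}
[[600.63141998  71.28805988  71.        ]]
```

View pics/side4.png

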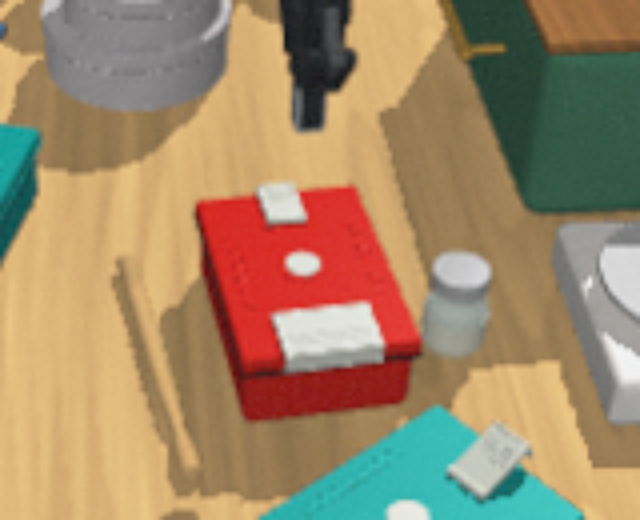

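View pics/wrist4.png

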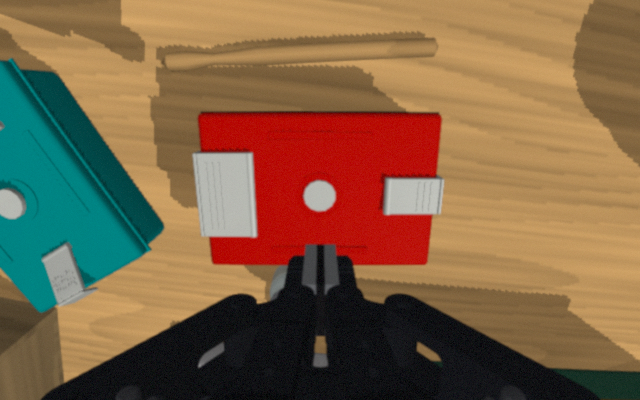

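In the wrist view both latches lie flat (225,195 and 413,196) and the vent is down at (320,195). The box, jar and spurtle are unmoved, and nothing is touching the robot. Handing in.

```bash
python3 -c "
from rig import robot
print(robot.finish_job())"
```

```text
the job is handed in; nothing more can be done
None
```

I pressed the wide latch home, then the narrow latch, then the vent plug, using the closed fingertips from above. I handed the job in at about 13.4 s, and no verdict is reported.

| Press | Lowest tip height | Expected when home | Wrist force at the stop |
|---|---|---|---|
| Wide latch | 71.9 mm | 72.5 mm | about 25 N |
| Narrow latch | 71.9 mm | 72.5 mm | about 24 N |
| Vent plug | 70.9 mm | 71 mm | about 23 N |

- **Home:** each part met a hard stop, with force rising sharply and almost no further movement. The last side and wrist pictures show both latches flat and the vent down.
- **Surroundings:** in those pictures the lunchbox, jar and spurtle look unmoved, and the arm was clear of everything, with its tips about 190 mm above the worktop. I did not recheck the tins, funnel and mug closely, but the arm never worked near them.
- **Failed check:** my last numeric check of the vent position gave a point 24 mm off. I had used the vent's pixel from the earlier picture, so it says nothing about the vent. I relied on the pictures and the press readings instead.

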